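# Draw the blue slide tray out from under the bench shelf with the hook

### The job

Take the orange-handled hooked rod, reach its hook under the ledge of the low white bench shelf into the blue slide tray's pull eye and draw the tray straight out until about half of it stands in front of the ledge. Then unhook, stand the rod upright on the bench with its hook clear of the tray, and let go. Move the tray only with the hook, keep it flat on the bench, and leave the white tray where it is.

Things in the scene. Friction and masses are not known exactly. Their poses are not given: they have to be found in the camera images.
- hook_tool: Standing hooked rod, 250 g. Origin: bench level under the hook's tip; z up, x from grip to hook. Orange grip block 46 (x) x 24 (y) mm, centre x -95, z 8 to 58; grasp it across y at z 40. Dark foot plate 64 x 40 x 8 mm below it. Steel rod, 7 mm thick, runs from the grip along x at z 40 and turns straight down at x 0 to its end at z 6 mm.
- tray_blue: Blue open slide tray, loose, 200 g. Origin: bench level under the centre of its pull eye; z up, x from eye to tray. Eye: flat steel ring, opening 29 mm, outside 41, z 12 to 18. Tray: x 20 to 90, y -45 to 45, 28 mm high. Starts with the eye's centre about 30 mm behind the ledge's front edge; slides on the bench between the shelf's walls.
- tray_white: White slide tray, same form and frame as the blue one, in the other bay of the shelf; to be left alone.
- bench_shelf: Low white shelf, fixed, 120 mm deep, 218 wide, two open bays side by side. Origin: bench level under the middle of the ledge's front edge; x into the shelf (trays come out along -x), y along the ledge. Board 8 mm thick, underside z 78. Walls 6 mm thick at y -106, 0, 106: bays 100 mm wide, centred at y 53 and -53. No floor: trays stand on the bench.

How it is judged:
On the way, in this order (a step that is already met when the one before it is completed fails the run):
1. the hook is down in the blue tray's eye, the eye still under the ledge (horizontal distance between hook_tool and tray_blue below 0.018 m and height (world z) of hook_tool below 0.01 m and x of tray_blue in the frame of bench_shelf above 0 m), for 0.1 s.
2. the hook, still in the eye, has drawn the blue tray's front out from under the ledge (horizontal distance between hook_tool and tray_blue below 0.02 m and height (world z) of hook_tool below 0.014 m and x of tray_blue in the frame of bench_shelf below -0.035 m), for 0.1 s.
At the end, for the whole second after the job is handed in: The blue tray lies flat, within 17 degrees of straight, its front 15 to 58 mm before the ledge's front edge (eye centre 35 to 78 mm); the rod stands upright on the bench, its hook over 30 mm from the eye's centre and not over the tray; all at rest (x of tray_blue in the frame of bench_shelf between -0.078 and -0.035 m and angle between the x axis of tray_blue and the x axis of bench_shelf, either way round below 0.3 rad and angle between tray_blue's own z axis and vertical below 0.06 rad and height (world z) of each of tray_blue, hook_tool below 0.006 m and angle between hook_tool's own z axis and vertical below 0.1 rad and horizontal distance between hook_tool and tray_blue above 0.03 m and (x of hook_tool in the frame of tray_blue below 0.015 m or y of hook_tool in the frame of tray_blue above 0.05 m or y of hook_tool in the frame of tray_blue below -0.05 m) and linear speed of each of hook_tool, tray_blue below 0.02 m/s); the robot touches nothing.
It fails at once if the gripper pushes or pulls the blue tray (over 1 N) (contact force between any of the fingers, the arm and tray_blue above 1 N).
It fails at once if the blue tray is lifted or tipped: its origin more than 15 mm up or tilted more than 15 degrees (height (world z) of tray_blue above 0.015 m or angle between tray_blue's own z axis and vertical above 0.26 rad).
It fails at once if the white tray is moved more than 15 mm (distance of tray_white from where it was at the start of the episode above 0.015 m).
It also fails if it takes over 51 s, if anything falls off the work surface, if the arm or the gripper's body presses on something with over 40 N, if the wrist force passes 120 N, or if a joint passes its speed limit or range.

### The arm

A 7-joint arm with a two-finger parallel gripper is mounted at the origin on a cart in front of the work surface, level with it; the furniture and walls round the work are solid. World frame = base frame: x ahead of the robot, y to its left, z up, the work surface at z = 0. Lengths are in m, angles in rad, forces in N, time in s.
With the tool pointing down it reaches from about 0.4 to 0.875 m from the base axis. Payload 19.3 kg.
Tool frame: the origin (TCP) lies where the fingers leave the gripper's body, on its centre line; the fingertips stand bot.tip_reach ahead of it and the grasp point (between the pads) lies 54 mm ahead of it (bot.tip_reach is the distance from the TCP to the fingertips, in m); z points along the fingers, y is the line along which they close (so a half turn about z gives the same grasp; the last joint's range is limited). The gripper opens to 85 mm and grips with 20 to 120 N. Pads are 22 mm wide; open, the fingers measure 114 mm over their backs; the gripper's body (76 mm by 85 mm) begins 54 mm behind the grasp point. The pads swing forward as they close: fully open they stand 13 mm farther back than shut.
Start: joints at [-1.266, 0.521, -0.036, 1.599, 0.021, 1.021, -0.113], TCP at [0.229, 0.582, 0.304] pointing down, gripper open.
Joint ranges: [-2.91, 2.91], [-0.3, 2.13], [-1.5, 1.42], [0.17, 2.43], [-1.26, 4.41], [0.16, 1.93], [-2.52, 2.52]. Speed limits (rad/s): [1.89, 1.89, 2.39, 2.39, 3.01, 3.01, 3.01].

### API

Orientations are given as [roll, pitch, yaw] about the fixed x, y, z axes, in that order (R = Rz(yaw) Ry(pitch) Rx(roll)).
In Python, from workcell import bot gives the robot as it stands. The module is installed in compiled form; this text tells all that it offers.
- The arm moves only by the shell command python3 -m jog 'ROWS' [FORCE]. ROWS is JSON, a list that holds one entry, the list of rows, each a list of 7 numbers: the shift along the tool's x, y, z in mm, then the turn, a rotation vector about the tool's x, y, z in rad, then the opening, from 0 (shut) to 1 (fully open). In form: [[[tx, ty, tz, wx, wy, wz, fingers], ...]]. A call has 1 to 5 rows; each row shifts and turns the commanded pose from where the row before left it, along the tool's axes as they then stand; what a row does not reach is not made up. A row lasts 1/10 s, in which the tool goes at most 50 mm and 8.59 degrees, less where a joint would pass 70% of its speed; a pose out of reach is approached as far as the arm can. A call is refused whole if a number of a shift passes 50 or a number of a turn 0.15, either way. A call with a gripper value outside its range is refused whole. The fingers move at their own pace and stop on an object; FORCE is the grip in N (left out, the last holds). Time passes only in rows, so rows that do not move let the fingers close. It gives the time, the measured TCP pose, the force, the opening and the grip force at its end, in the units of the state.
- bot.observe(): the state, without advancing time (a new reading comes with each control period).
- bot.grab_frame(name): name is "scene" or "top" or "wrist"; returns a dict with "img" (384x512x3 uint8, red, green, blue), "intrinsics" (3x3 intrinsics, pixels), "k1" (the pictures are not rectified: a ray, as slopes to the right and down, at radius r is drawn at 1 + k1 r^2 times it, then the intrinsics apply), "R" (3x3) and "t" (3): a world point X has camera coordinates R X + t; the wrist camera has in their place "tool_from_camera" (4x4, takes a point from camera to tool coordinates, whose origin is the TCP and whose axes are the flange's). Camera axes: x right, y down, z forward; pixel columns grow to the right and rows downward; lengths in m; the calibration is good to about 2 mm. A picture is of the moment at which its call begins: read the wrist's pose just before it. There is no depth.
- bot.job_done(): hands the job in; it is judged then, once.
Trained networks look in a picture, given as the dict that the camera call returned (one of the last four; its "shot" number tells which), for a name from the list of things; names that differ only in an ending like _2 or _b are one class to them, and where a whole thing is asked for, a point or a joint stands for the part that bears it (a point fixed in the world has none). Each returns a list of dicts, best first, with "conf" (0 to 1); they miss things now and then, are a little off and sometimes report something else, mostly with a low value. They report only what shows in the picture. A call takes as long as a camera call.
- bot.trace(query, picture): "region" (384x512 bool, what is visible of it).
- bot.spot_point(query, picture): "xyz" ([x, y, z] in m, in world coordinates, good to about 4 mm: a listed point, or the origin of a listed thing).
The state is a dict: "clock": time; "qpos": joint angles; "qd": joint speeds; "joint_efforts": joint torques, N m; "position": TCP position; "tool_rot": TCP orientation; "force": force on the tool from outside, world axes, zero at the start; "moment": the same for the moment, N m; "grip_width": finger opening in m; "finger_force": force on a finger pad.
Only numpy, scipy, OpenCV 4.12 (cv2) and the standard library are available. Lean on these libraries where they do the work, as an engineer would, in place of code of your own. Each camera call takes 0.05 s, during which the arm holds its last target. There are 200 camera calls.

## Working session

There is one attempt and no reset: what is moved stays moved. The work goes in short steps, Python scripts to look and compute and a shell command to move; the robot and the scene stay as the last step left them, time stands still between calls to the robot, and variables do not carry over. Pictures are saved under pics/ and viewed, at most 10 in all, crops included, and the job is handed in when it is done.

```bash
mkdir -p pics
python3 - <<'E'
from workcell import bot
import cv2, numpy as np
s=bot.observe(); print(s['clock'],s['position'],s['tool_rot'],s['grip_width'],bot.tip_reach)
fs=[]
for n in("scene","top"):
    f=bot.grab_frame(n); fs.append(f['img'])
    for q in("hook_tool","tray_blue","tray_white","bench_shelf"):
        print(n,q,[(np.round(d['xyz'],4),round(d['conf'],2)) for d in bot.spot_point(q,f)[:2]])
    cv2.imwrite(f'pics/{n}0.png',f['img'][:,:,::-1])
E
```

```text
0.0 [0.22873728 0.58138177 0.30331415] [-3.14046002e+00  8.15268483e-05  2.76683283e+00] 0.08535354096072535 0.0726
scene hook_tool [(array([ 5.669e-01,  3.920e-02, -3.000e-04]), 0.7)]
scene tray_blue [(array([ 6.206e-01, -1.122e-01,  1.000e-04]), 0.77)]
scene tray_white [(array([ 0.6271, -0.2195, -0.0014]), 0.78)]
scene bench_shelf [(array([ 0.5912, -0.1702,  0.001 ]), 0.79)]
top hook_tool [(array([0.567 , 0.0372, 0.0016]), 0.62)]
top tray_blue []
top tray_white []
top bench_shelf [(array([ 0.5922, -0.1605,  0.0021]), 0.67)]
```

View pics/scene0.png

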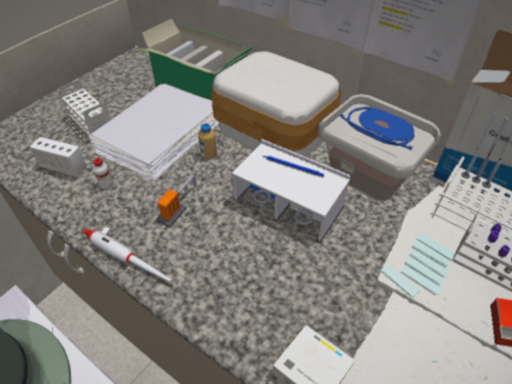

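View pics/top0.png

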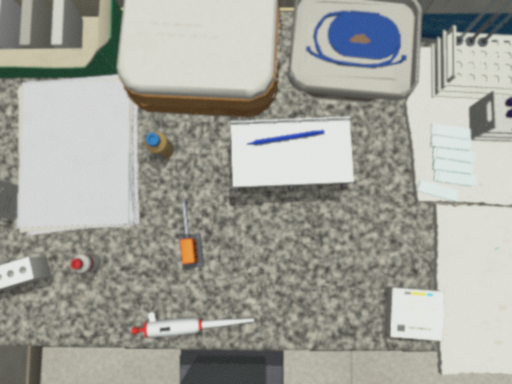

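The scene view shows the shelf with the blue tray in its left bay (eye near 262,195). In the top view, the orange grip is at (188,250) with its rod tip at (184,202), and the ledge front corners are near (232,187) and (353,182).

```bash
cat > h.py <<'E'
from workcell import bot
import cv2, numpy as np
from scipy.spatial.transform import Rotation as Ro
def pose(f,s=None):
    if 'R' in f: R=np.array(f['R']);t=np.array(f['t']);return R.T,-R.T@t
    T=np.array(f['tool_from_camera']);Rt=Ro.from_euler('xyz',s['tool_rot']).as_matrix()
    return Rt@T[:3,:3],Rt@T[:3,3]+s['position']
def world(f,uv,z,s=None):
    K=np.array(f['intrinsics']);C,o=pose(f,s);out=[]
    for u,v in np.atleast_2d(uv):
        p=np.array([(u-K[0,2])/K[0,0],(v-K[1,2])/K[1,1]]);q=p.copy()
        for _ in range(20): q=p/(1+f['k1']*(q@q))
        d=C@np.array([*q,1]);out.append(o+d*(z-o[2])/d[2])
    return np.array(out)
def pix(f,X,s=None):
    K=np.array(f['intrinsics']);C,o=pose(f,s);c=(np.atleast_2d(X)-o)@C
    q=c[:,:2]/c[:,2:];q=q*(1+f['k1']*(q**2).sum(1,keepdims=True))
    return q*[K[0,0],K[1,1]]+K[:2,2]
def T2(o,yaw,P):
    P=np.atleast_2d(np.array(P,float));c,s=np.cos(yaw),np.sin(yaw)
    return np.c_[o[0]+c*P[:,0]-s*P[:,1],o[1]+s*P[:,0]+c*P[:,1],P[:,2]]
E
python3 - <<'E'
from h import *
f=bot.grab_frame("top");im=f['img'].astype(int)
m=((im[...,0]>170)&(im[...,1]>50)&(im[...,1]<140)&(im[...,2]<70)).astype(np.uint8)
m[:,:150]=0;m[:,230:]=0
v,u=np.nonzero(m);print(len(u),u.min(),u.max(),v.min(),v.max())
# top face brighter? print corner estimates
r=cv2.minAreaRect(np.c_[u,v].astype(np.float32));b=cv2.boxPoints(r);print(b.round(1));print(world(f,b,.058).round(4))
print('camera',pose(f)[1])
print('tip',world(f,[[184,201],[184.5,215],[186,237]],.0435).round(4))
print('shelf',world(f,[[232,187],[353,182],[231,121],[351,117]],.086).round(4))
t=bot.trace("bench_shelf",f)[0]['region'].astype(np.uint8)
w=((im.min(2)>150)&(t>0)).astype(np.uint8);w=cv2.morphologyEx(w,cv2.MORPH_OPEN,np.ones((5,5)))
c=max(cv2.findContours(w,0,2)[0],key=cv2.contourArea);b=cv2.boxPoints(cv2.minAreaRect(c));print(b.round(1));print(world(f,b,.086).round(4))
t=bot.trace("hook_tool",f)[0]['region']
big=cv2.resize(f['img'][190:280,140:240],None,fx=6,fy=6,interpolation=3)
big2=cv2.resize(f['img'][105:205,215:365],None,fx=5,fy=5,interpolation=3)
cv2.imwrite('pics/c1.png',big[:,:,::-1]);
E
```

```text
88 181 193 239 263
[[180.4 239.3]
 [191.9 238.3]
 [193.9 262.3]
 [182.4 263.3]]
[[0.4916 0.0385 0.058 ]
 [0.4936 0.0174 0.058 ]
 [0.4501 0.0125 0.058 ]
 [0.4482 0.0335 0.058 ]]
camera [ 0.47865999 -0.11883638  0.86715009]
tip [[0.5639 0.0367 0.0435]
 [0.5374 0.0349 0.0435]
 [0.4963 0.0309 0.0435]]
shelf [[ 0.5854 -0.057   0.086 ]
 [ 0.596  -0.2741  0.086 ]
 [ 0.7074 -0.053   0.086 ]
 [ 0.7164 -0.2728  0.086 ]]
[[229.9 119.8]
 [350.7 115.1]
 [353.3 181.9]
 [232.5 186.6]]
[[ 0.7097 -0.0509  0.086 ]
 [ 0.72   -0.2723  0.086 ]
 [ 0.5962 -0.2746  0.086 ]
 [ 0.586  -0.0579  0.086 ]]
```

View pics/c1.png

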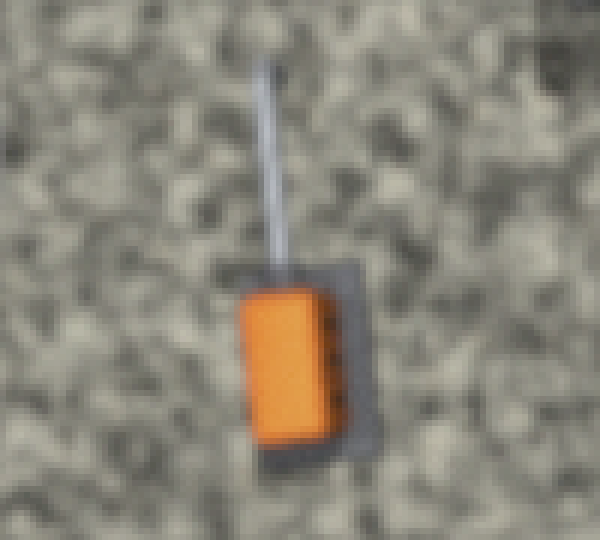

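```bash
python3 -m jog '[[[0,0,0,0,0,-0.12,1],[0,0,0,0,0,-0.12,1],[0,0,0,0,0,-0.12,1],[0,0,0,0,0,-0.114,1]]]'
python3 -m jog '[[[-13,-41,6,0,0,0,1],[-13,-41,6,0,0,0,1],[-13,-41,6,0,0,0,1],[-13,-41,6,0,0,0,1],[-13,-41,6,0,0,0,1]]]'
python3 -m jog '[[[-13,-41,6,0,0,0,1],[-13,-41,6,0,0,0,1],[-13,-41,6,0,0,0,1],[-13,-41,6,0,0,0,1],[-13,-41,6,0,0,0,1]]]'
python3 - <<'E'
from workcell import bot
s=bot.observe();print(s['position'],s['tool_rot'],s['qpos'])
E
```

```text
clock: 1.05
position: [0.2288, 0.5816, 0.3039]
tool_rot: [-3.142, 0.0, -3.038]
force: [0.3, -0.3, 0.0]
grip_width: 0.0854
finger_force: 0.0
clock: 1.55
position: [0.3142, 0.3824, 0.2738]
tool_rot: [3.141, 0.0, -3.042]
force: [1.7, 0.2, -0.4]
grip_width: 0.0855
finger_force: 0.0
clock: 2.05
position: [0.3992, 0.1849, 0.2439]
tool_rot: [3.141, 0.001, -3.042]
force: [0.8, 0.5, 0.0]
grip_width: 0.0856
finger_force: 0.0
[0.39924852 0.18487769 0.2439311 ] [ 3.14137800e+00  6.49586581e-04 -3.04221618e+00] [-0.51314736  0.32145044 -0.06755821  2.1252332   0.03347275  0.69519288
  1.0672238 ]
```

```bash
python3 -m jog '[[[-11,-33,8,0,0,0,1],[-11,-33,8,0,0,0,1],[-11,-33,8,0,0,0,1],[-11,-33,8,0,0,0,1],[-10,-31,8,0,0,0,1]]]'
python3 -m jog '[[[0,0,0,0,0,0,1]]]'
python3 - <<'E'
from h import *
s=bot.observe();f=bot.grab_frame("wrist");print(s['position'],s['tool_rot'])
for q in("hook_tool","tray_blue","bench_shelf"):
    print(q,[(np.round(d['xyz'],4),round(d['conf'],2)) for d in bot.spot_point(q,f)[:2]])
im=f['img'].copy()
X=T2([.565,.037],.099,[[0,0,.0435],[-72,0,43.5e0*1e-3] if 0 else [-.072,0,.0435],[-.118,-.012,.058],[-.072,-.012,.058],[-.072,.012,.058],[-.118,.012,.058]])
for p in pix(f,X,s): cv2.circle(im,tuple(int(round(a)) for a in p),3,(0,255,0),1); print(p.round(1))
cv2.imwrite('pics/w1.png',im[:,:,::-1])
E
```

```text
clock: 2.55
position: [0.4693, 0.0281, 0.2037]
tool_rot: [-3.142, 0.001, -3.043]
force: [0.3, 0.9, 1.0]
grip_width: 0.0856
finger_force: 0.0
clock: 2.65
position: [0.4695, 0.0258, 0.2032]
tool_rot: [-3.14, -0.0, -3.047]
force: [0.3, 0.6, 0.7]
grip_width: 0.0853
finger_force: 0.0
[0.46950602 0.02579323 0.20317867] [-3.14026383e+00 -4.87333747e-04 -3.04749216e+00]
hook_tool [(array([ 0.5666,  0.0375, -0.0022]), 0.87)]
tray_blue []
bench_shelf [(array([ 0.5917, -0.1664, -0.0024]), 0.63)]
[261.5 301.7]
[261.3 224.9]
[244.4 173.1]
[245.5 232.5]
[277.3 232.3]
[278.1 173. ]
```

View pics/w1.png

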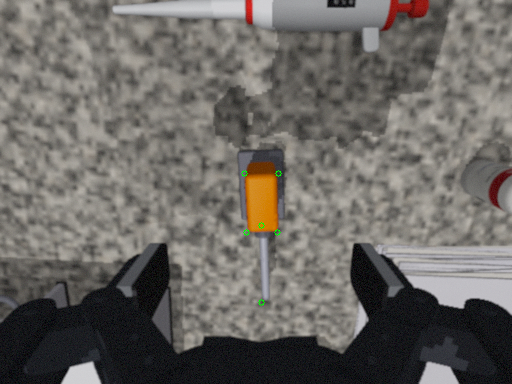

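The wrist view confirms my estimate: the grip spans u 246–277 and the rod tip sits at (266,300), against a predicted (261,302). I'll descend and grip with a slight yaw correction.

```bash
python3 -m jog '[[[-1,1,22,0,0,-0.02,1],[0,0,22,0,0,0,1],[0,0,22,0,0,0,1],[0,0,22,0,0,0,1],[0,0,21,0,0,0,1]]]' 60
python3 -m jog '[[[0,0,0,0,0,0,1],[0,0,0,0,0,0,0],[0,0,0,0,0,0,0],[0,0,0,0,0,0,0],[0,0,0,0,0,0,0]]]'
python3 -m jog '[[[0,0,0,0,0,0,0],[0,0,0,0,0,0,0],[0,0,0,0,0,0,0]]]'
```

```text
clock: 3.35
position: [0.4695, 0.032, 0.0944]
tool_rot: [3.141, 0.001, -3.02]
force: [1.2, 0.7, 1.2]
grip_width: 0.0854
finger_force: 0.0
clock: 3.85
position: [0.4699, 0.0308, 0.0956]
tool_rot: [-3.142, 0.001, -3.022]
force: [-0.4, -2.0, 1.1]
grip_width: 0.0285
finger_force: 0.7
clock: 4.15
position: [0.4699, 0.0307, 0.0957]
tool_rot: [-3.142, 0.001, -3.023]
force: [-2.4, 0.4, 14.7]
grip_width: 0.0234
finger_force: 58.6
```

```bash
python3 -m jog '[[[0,0,-10,0,0,0,0],[0,0,-20,0,0,0,0],[0,0,-20,0,0,0,0],[0,0,0,0,0,0,0],[0,0,0,0,0,0,0]]]'
python3 - <<'E'
from h import *
s=bot.observe();f=bot.grab_frame("wrist");print(s['position'],s['tool_rot'],s['force'],s['grip_width'])
for q in("hook_tool","bench_shelf"):
    print(q,[(np.round(d['xyz'],4),round(d['conf'],2)) for d in bot.spot_point(q,f)[:2]])
R=Ro.from_euler('xyz',s['tool_rot']).as_matrix()
im=f['img'].copy()
P=np.array([[-.095,0,.054-.0035],[-.095,0,.054+.034],[-.023,0,.0505],[-.023,.012,.036],[-.023,-.012,.036]])
for p in pix(f,P@R.T+s['position'],s): cv2.circle(im,tuple(int(round(a)) for a in p),3,(0,255,0),1); print(p.round(1))
g=bot.grab_frame("scene");h=bot.spot_point("hook_tool",g);print([(np.round(d['xyz'],4),d['conf']) for d in h[:2]])
im=np.vstack([im[150:],g['img'][130:250]])
cv2.imwrite('pics/w2.png',im[:,:,::-1])
E
```

```text
clock: 4.65
position: [0.4696, 0.0307, 0.1452]
tool_rot: [3.142, 0.001, -3.022]
force: [0.4, 0.5, -2.7]
grip_width: 0.0231
finger_force: 59.4
[0.46960946 0.03070599 0.14520782] [ 3.14155979e+00  9.25991752e-04 -3.02247591e+00] [ 0.38869033  0.53494772 -2.69572968] 0.023105643545033607
hook_tool []
bench_shelf [(array([ 0.5895, -0.1644, -0.0038]), 0.62)]
[258.3 428.5]
[258.5 369.7]
[258.3 315.1]
[286.9 338.3]
[229.4 338.3]
[(array([0.5635, 0.0431, 0.0467]), 0.88)]
```

View pics/w2.png

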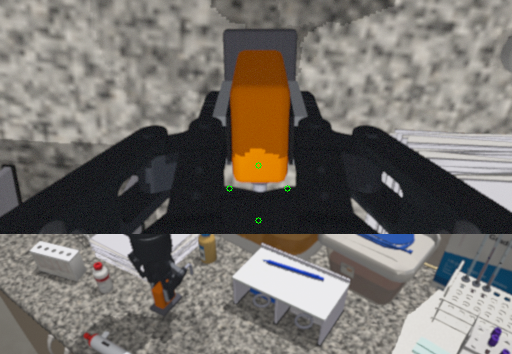

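```bash
python3 -m jog '[[[5,0,0,0,0,0.073,0],[4,-37,6,0,0,0,0],[4,-37,6,0,0,0,0],[4,-37,6,0,0,0,0],[5,-38,7,0,0,0,0]]]'
python3 -m jog '[[[0,0,0,0,0,0,0],[0,0,0,0,0,0,0]]]'
python3 - <<'E'
from h import *
s=bot.observe();print(s['position'],s['tool_rot'])
g=bot.grab_frame("scene")
for q in("hook_tool","tray_blue","bench_shelf"): print(q,[(np.round(d['xyz'],4),round(d['conf'],2)) for d in bot.spot_point(q,g)[:2]])
R=Ro.from_euler('xyz',s['tool_rot']).as_matrix();print('hook',R@[-.095,0,.0957]+s['position'])
im=g['img']
X=T2([.6195,-.112],.046,[[0,0,.015],[-.0145,0,.018],[-.0205,0,.018],[0,.0145,.018],[0,-.0145,.018]])
p=pix(g,X);print(p.round(1))
S=6;u0,v0=215,160;c=cv2.resize(im[v0:v0+90,u0:u0+130],None,fx=S,fy=S,interpolation=3)
for a in p: cv2.circle(c,tuple(int(round(b)) for b in (a+.5-[u0,v0])*S),3,(0,255,0),1)
cv2.imwrite('pics/s3.png',c[:,:,::-1])
E
```

```text
clock: 5.4
position: [0.4542, -0.1207, 0.1193]
tool_rot: [3.141, -0.0, -3.095]
force: [0.3, -0.5, -1.4]
grip_width: 0.0232
finger_force: 59.5
clock: 5.6
position: [0.4541, -0.1202, 0.1194]
tool_rot: [3.141, -0.001, -3.098]
force: [-0.5, 0.7, -1.7]
grip_width: 0.0231
finger_force: 59.9
[ 0.45405057 -0.12015784  0.1193779 ] [ 3.14136904e+00 -9.96180757e-04 -3.09757298e+00]
hook_tool [(array([ 0.5509, -0.1126,  0.0228]), 0.98)]
tray_blue [(array([ 0.6225, -0.1098,  0.0052]), 0.63)]
bench_shelf [(array([ 5.932e-01, -1.668e-01,  4.000e-04]), 0.64)]
hook [ 0.54886231 -0.11596014  0.02358331]
[[261.8 197.1]
 [258.3 200.2]
 [256.8 201.9]
 [256.3 193.6]
 [267.3 198.8]]
```

View pics/s3.png

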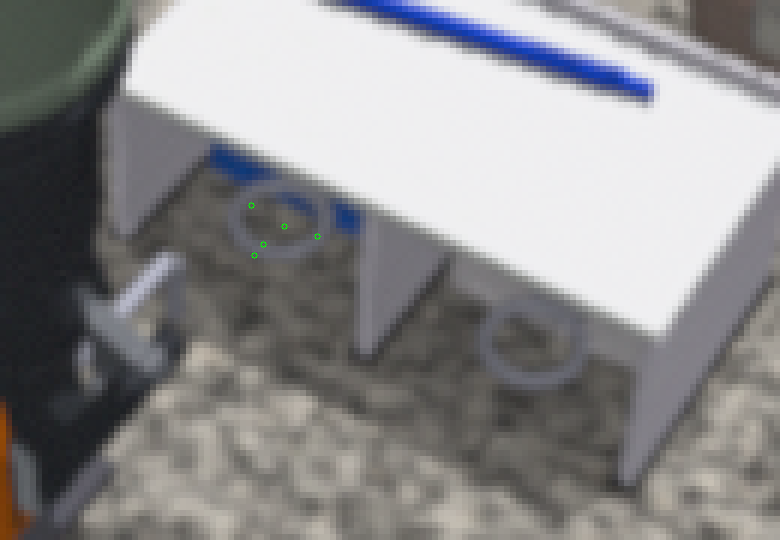

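The ring's centre is at crop (279,220), about 1 px from my prediction. That puts the eye near (0.621,-0.110), so I go in 71 mm and shift 1 mm in tool y.

```bash
python3 -m jog '[[[-14,1,0,0,0,0,0],[-15,0,0,0,0,0,0],[-15,0,0,0,0,0,0],[-14,0,0,0,0,0,0],[-13,0,0,0,0,0,0]]]'
python3 -m jog '[[[0,0,0,0,0,0,0],[0,0,0,0,0,0,0]]]'
python3 - <<'E'
from h import *
s=bot.observe();print(s['position'],s['tool_rot'])
g=bot.grab_frame("scene")
for q in("hook_tool","tray_blue"): print(q,[(np.round(d['xyz'],4),round(d['conf'],2)) for d in bot.spot_point(q,g)[:2]])
R=Ro.from_euler('xyz',s['tool_rot']).as_matrix();h=R@[-.095,0,.0957]+s['position'];print('hook',h)
im=g['img']
X=[h+[0,0,.006],[h[0],h[1],.015],[.621,-.110,.015]]
p=pix(g,X);print(p.round(1))
S=6;u0,v0=215,160;c=cv2.resize(im[v0:v0+90,u0:u0+130],None,fx=S,fy=S,interpolation=3)
for a in p: cv2.circle(c,tuple(int(round(b)) for b in (a+.5-[u0,v0])*S),3,(0,255,0),1)
cv2.imwrite('pics/s4.png',c[:,:,::-1])
E
```

```text
clock: 6.3
position: [0.5262, -0.114, 0.12]
tool_rot: [3.141, 0.0, -3.094]
force: [1.0, -0.3, -2.7]
grip_width: 0.0237
finger_force: 59.9
clock: 6.5
position: [0.5249, -0.1145, 0.1198]
tool_rot: [3.141, -0.001, -3.094]
force: [-1.9, -0.7, -2.0]
grip_width: 0.023
finger_force: 59.9
[ 0.52491583 -0.11452989  0.1197679 ] [ 3.14149124e+00 -5.69283238e-04 -3.09427173e+00]
hook_tool []
tray_blue [(array([ 0.6241, -0.1083,  0.0025]), 0.53), (array([ 6.261e-01, -2.175e-01, -4.000e-04]), 0.5)]
hook [ 0.61975459 -0.11002897  0.02401384]
[[261.2 192. ]
 [261.1 196.7]
 [261.4 196.3]]
```

View pics/s4.png

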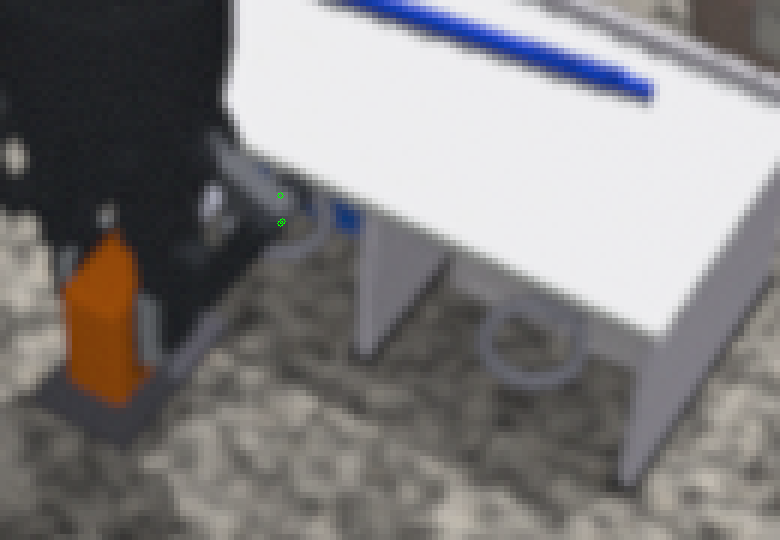

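The hook's projected position falls on the ring centre (crop 281,222). I'll lower it while watching the force.

```bash
python3 -m jog '[[[-1,0,5,0,0,0,0],[0,0,5,0,0,0,0],[0,0,5,0,0,0,0],[0,0,3,0,0,0,0],[0,0,2,0,0,0,0]]]'
python3 -m jog '[[[0,0,1,0,0,0,0],[0,0,0,0,0,0,0],[0,0,0,0,0,0,0]]]'
python3 - <<'E'
from h import *
g=bot.grab_frame("scene")
for q in("hook_tool","tray_blue"): print(q,[(np.round(d['xyz'],4),round(d['conf'],2)) for d in bot.spot_point(q,g)[:2]])
E
```

```text
clock: 7.15
position: [0.5262, -0.1152, 0.0994]
tool_rot: [3.142, -0.001, -3.095]
force: [0.2, 0.2, -2.7]
grip_width: 0.0231
finger_force: 59.9
clock: 7.45
position: [0.5264, -0.1152, 0.0991]
tool_rot: [-3.142, 0.0, -3.095]
force: [1.1, -0.0, -2.6]
grip_width: 0.0235
finger_force: 59.9
hook_tool [(array([ 0.6236, -0.1089,  0.0024]), 0.91)]
tray_blue [(array([ 0.6233, -0.1117,  0.0017]), 0.41)]
```

No contact force beyond the tool's weight, so the hook is in the eye. Now the pull.

```bash
python3 -m jog '[[[5,0,0,0,0,0,0],[8,0,0,0,0,0,0],[9,0,0,0,0,0,0],[9,0,0,0,0,0,0],[9,0,0,0,0,0,0]]]'
python3 -m jog '[[[9,0,0,0,0,0,0],[9,0,0,0,0,0,0],[9,0,0,0,0,0,0],[9,0,0,0,0,0,0],[8,0,0,0,0,0,0]]]'
python3 -m jog '[[[5,0,0,0,0,0,0],[4,0,0,0,0,0,0],[0,0,0,0,0,0,0],[0,0,0,0,0,0,0]]]'
python3 - <<'E'
from h import *
s=bot.observe();R=Ro.from_euler('xyz',s['tool_rot']).as_matrix();h=R@[-.095,0,.0957]+s['position'];print('hook',h)
for n in("scene","top"):
    g=bot.grab_frame(n)
    for q in("hook_tool","tray_blue","bench_shelf","tray_white"): print(n,q,[(np.round(d['xyz'],4),round(d['conf'],2)) for d in bot.spot_point(q,g)[:2]])
    if n=='scene': c=cv2.resize(g['img'][160:260,205:335],None,fx=6,fy=6,interpolation=3); cv2.imwrite('pics/s5.png',c[:,:,::-1])
E
```

```text
clock: 8.1
position: [0.4854, -0.1171, 0.099]
tool_rot: [-3.142, -0.0, -3.096]
force: [0.9, 1.4, -3.2]
grip_width: 0.0233
finger_force: 59.9
clock: 8.6
position: [0.4417, -0.1191, 0.0989]
tool_rot: [-3.142, -0.0, -3.095]
force: [0.8, -0.2, -2.5]
grip_width: 0.023
finger_force: 59.9
clock: 9.0
position: [0.4335, -0.1194, 0.0989]
tool_rot: [3.142, -0.0, -3.095]
force: [-0.2, -0.1, -2.6]
grip_width: 0.0235
finger_force: 59.9
hook [ 0.52842099 -0.11503543  0.00317823]
scene hook_tool [(array([ 0.5307, -0.1153,  0.0025]), 0.62)]
scene tray_blue [(array([ 0.5401, -0.1124,  0.0033]), 0.95)]
scene bench_shelf [(array([ 0.5908, -0.1675,  0.002 ]), 0.9)]
scene tray_white [(array([ 0.6249, -0.2174, -0.0021]), 0.67)]
top hook_tool [(array([ 0.5289, -0.1181,  0.0031]), 0.66)]
top tray_blue [(array([ 0.5399, -0.1111, -0.0038]), 0.73)]
top bench_shelf [(array([ 0.5905, -0.1622, -0.0025]), 0.84)]
top tray_white []
```

View pics/s5.png

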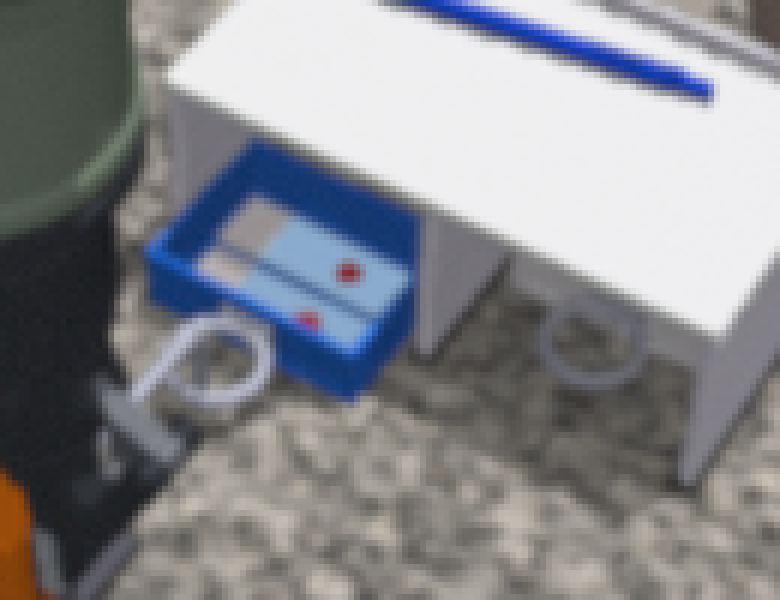

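The tray is drawn out and the hook is still in its eye (crop 225,360). The eye stands about 49 mm before the ledge, so I'll pull 5 mm more, then unhook, shift back and sideways, and set down.

```bash
python3 -m jog '[[[5,0,0,0,0,0,0],[0,0,0,0,0,0,0],[-5,0,0,0,0,0,0],[-5,0,0,0,0,0,0],[0,0,0,0,0,0,0]]]'
python3 -m jog '[[[0,0,-6,0,0,0,0],[0,0,-8,0,0,0,0],[0,0,-8,0,0,0,0],[0,0,-6,0,0,0,0],[0,0,0,0,0,0,0]]]'
python3 -m jog '[[[7,0,0,0,0,0,0],[10,10,0,0,0,0,0],[10,20,0,0,0,0,0],[8,20,0,0,0,0,0],[0,0,0,0,0,0,0]]]'
python3 - <<'E'
from h import *
s=bot.observe();R=Ro.from_euler('xyz',s['tool_rot']).as_matrix();h=R@[-.095,0,.0957]+s['position'];print('hook',h)
for n in("scene","top"):
    g=bot.grab_frame(n)
    for q in("hook_tool","tray_blue"): print(n,q,[(np.round(d['xyz'],4),round(d['conf'],2)) for d in bot.spot_point(q,g)[:2]])
E
```

```text
clock: 10.0
position: [0.4394, -0.1191, 0.0989]
tool_rot: [-3.142, 0.001, -3.095]
force: [0.5, 0.1, -2.8]
grip_width: 0.0231
finger_force: 59.9
clock: 10.5
position: [0.4388, -0.1194, 0.128]
tool_rot: [-3.141, 0.002, -3.096]
force: [0.2, -0.0, -2.2]
grip_width: 0.0233
finger_force: 59.9
clock: 11.0
position: [0.3995, -0.0691, 0.1266]
tool_rot: [3.141, -0.002, -3.093]
force: [0.3, -0.7, -2.1]
grip_width: 0.0228
finger_force: 60.0
hook [ 0.49421445 -0.06441619  0.03074412]
scene hook_tool [(array([ 0.4954, -0.062 ,  0.0292]), 0.6)]
scene tray_blue [(array([ 0.5359, -0.1146,  0.004 ]), 0.83)]
top hook_tool [(array([ 0.4958, -0.0684,  0.0327]), 0.68)]
top tray_blue [(array([ 0.5365, -0.1134, -0.0019]), 0.75)]
```

```bash
python3 -m jog '[[[-8,4,8,0,0,0,0],[0,0,8,0,0,0,0],[0,0,6,0,0,0,0],[0,0,4,0,0,0,0],[0,0,2,0,0,0,0]]]'
python3 -m jog '[[[0,0,1,0,0,0,0],[0,0,1,0,0,0,0],[0,0,0,0,0,0,0]]]'
```

```text
clock: 11.8
position: [0.4086, -0.0666, 0.0983]
tool_rot: [3.142, -0.001, -3.095]
force: [0.2, -0.6, -1.8]
grip_width: 0.0234
finger_force: 60.1
clock: 12.1
position: [0.409, -0.0666, 0.097]
tool_rot: [-3.142, 0.0, -3.095]
force: [0.1, -0.2, -1.9]
grip_width: 0.0229
finger_force: 60.1
```

```bash
python3 -m jog '[[[0,0,1,0,0,0,0],[0,0,0.7,0,0,0,0],[0,0,0,0,0,0,0]]]'
```

```text
clock: 12.4
position: [0.4091, -0.0666, 0.0957]
tool_rot: [-3.141, 0.001, -3.096]
force: [-3.1, 0.7, 14.7]
grip_width: 0.0239
finger_force: 62.3
```

```bash
python3 -m jog '[[[0,0,-0.3,0,0,0,0],[0,0,0,0,0,0,0.5],[0,0,0,0,0,0,0.8],[0,0,0,0,0,0,1],[0,0,0,0,0,0,1]]]'
python3 -m jog '[[[0,0,0,0,0,0,1],[0,0,-10,0,0,0,1],[0,0,-25,0,0,0,1],[0,0,-35,0,0,0,1],[0,0,-35,0,0,0,1]]]'
python3 -m jog '[[[0,0,-35,0,0,0,1],[0,0,0,0,0,0,1],[0,0,0,0,0,0,1]]]'
python3 - <<'E'
from h import *
for n in("scene","top"):
    g=bot.grab_frame(n)
    for q in("hook_tool","tray_blue","bench_shelf","tray_white"): print(n,q,[(np.round(d['xyz'],4),round(d['conf'],2)) for d in bot.spot_point(q,g)[:2]])
    if n=='scene': c=cv2.resize(g['img'][140:290,145:345],None,fx=4,fy=4,interpolation=3); cv2.imwrite('pics/s6.png',c[:,:,::-1])
E
```

```text
clock: 12.9
position: [0.409, -0.0665, 0.0955]
tool_rot: [-3.142, 0.0, -3.095]
force: [-0.8, -0.2, -1.1]
grip_width: 0.0797
finger_force: 0.0
clock: 13.4
position: [0.4085, -0.0665, 0.2022]
tool_rot: [3.142, -0.001, -3.095]
force: [0.7, 0.1, -0.3]
grip_width: 0.0854
finger_force: 0.0
clock: 13.7
position: [0.4091, -0.0666, 0.2365]
tool_rot: [-3.141, 0.002, -3.095]
force: [0.5, 0.6, -0.7]
grip_width: 0.0858
finger_force: 0.0
scene hook_tool [(array([ 0.507 , -0.0622, -0.0009]), 0.65), (array([ 0.6262, -0.2187,  0.0021]), 0.4)]
scene tray_blue [(array([ 0.5346, -0.1166,  0.0058]), 0.77)]
scene bench_shelf [(array([ 0.5899, -0.1683,  0.0029]), 0.73)]
scene tray_white [(array([ 0.6248, -0.2192, -0.0049]), 0.51)]
top hook_tool [(array([ 5.056e-01, -6.580e-02,  5.000e-04]), 0.53)]
top tray_blue [(array([ 0.5355, -0.1114, -0.0015]), 0.7)]
top bench_shelf [(array([ 5.902e-01, -1.632e-01,  5.000e-04]), 0.82)]
top tray_white []
```

View pics/s6.png

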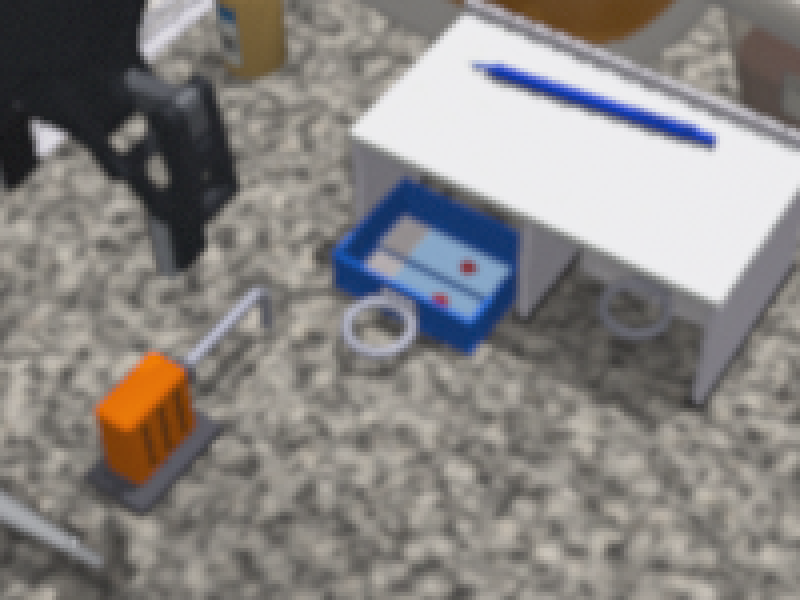

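The rod stands upright and free at crop (150,420), with its hook at (265,305), well clear of the eye at (380,325). The tray is about half out, straight and flat.

```bash
python3 -c "
from workcell import bot
print(bot.job_done())"
```

```text
the job is handed in; nothing more can be done
None
```

The job is handed in (no verdict was returned): the hook drew the blue tray about half out (eye about 53 mm before the ledge), the rod stands upright about 60 mm from the eye, and the white tray was not touched.

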